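# Tip the four-way tube rack over beside the sample rack

## Task

The empty four-way tube rack stands on its narrow side; push it over, without gripping or lifting it, so that it lies on its broad side with its eighteen large holes facing up (that face now looks to the robot's left). Still only pushing, slide it up to the filled sample rack until the two racks touch, long side flat against long side, ready for tubes to be moved across. Do not shove the sample rack away or disturb anything else on the bench, and finish with the hand clear.

Things in the scene. Friction and masses are not known exactly. Their poses are not given: they have to be found in the camera images.
- fourway_rack: Empty white plastic four-way tube rack, a block 175 mm long (x), 52 thick (y), 95 tall (z) as it stands at the start on a narrow side; 0.16 kg, loose. Origin: centre of that face. Its length (x) is within 15 degrees of straight ahead of the robot. Up at the start: +z, the narrow face with four 31 mm holes. Pushed near its top it tips (balances at 29 degrees, then falls); pushed lower it slides.
- fourway_big_face (a point): Centre of the rack's broad face (175 x 95 mm) with eighteen 18 mm holes, same axes; +y points out of this face, to the robot's left at the start (the opposite broad face has thirty-two 11 mm holes). Height 47.5 mm at the start, 52 mm when the rack lies with this face up. All faces can be pushed as if solid.
- fourway_center (a point): Centre of the four-way rack's block, same axes: 26 mm behind the large-hole face, 47.5 mm along +z from the body's origin. Height 47.5 mm while standing, 26 mm when lying on a broad side.
- sample_rack: White two-tier rack, 246 (x) x 104 (y) mm, 72 tall, with thirteen blue-capped tubes up to 118 mm above the bench; about 0.85 kg, loose. Origin: centre of its underside, z up, x within 9 degrees of straight ahead. It stands 31 to 35 cm left or right of the robot's midline, the four-way rack between it and the slide box. Racks touching side to side: centres 99.5 mm apart.
- slide_box: Closed grey slide box, 215 x 90 mm, 35 mm tall, loose, on the other side from the sample rack; leave alone. Origin: centre of its underside.
- specimen_pot: Specimen pot with white screw lid, 65 mm across, 70 mm tall, loose, beyond the racks; leave alone. Origin: centre of its underside.
- big_tube: Self-standing 50 ml tube with blue cap, 34 mm across, 116 mm tall, loose, beyond the racks; leave alone. Origin: centre of its underside.
- amber_bottle: Amber glass bottle with black cap, 56 mm across, 125 mm tall, loose, beyond the racks; leave alone. Origin: centre of its underside.
- marker: Marker pen lying on the bench, about 135 mm long (its x), 18 mm thick, on the robot's side of the racks; leave alone. Origin: on its underside near its middle.
- tape_roll: Roll of tape lying flat, 86 mm across, 19 mm tall, on the robot's side of the racks; leave alone. Origin: centre of its underside.
- mouse: Black computer mouse, 115 x 62 mm, 37 mm tall, on the robot's side of the racks; leave alone. Origin: centre of its underside.
Things that resemble listed ones, but are neither listed nor needed, are in the scene too. What is shaped like the fourway_rack but turquoise is not meant.

How it is judged:
On the way:
1. the four-way rack lies on its broad side with the eighteen large holes up (angle between fourway_center's own y axis and vertical below 0.1 rad and height (world z) of fourway_center below 0.031 m), for 0.2 s.
At the end, for the whole second after the job is handed in: The four-way rack lies flat and still on its broad side, large holes up (within 0.1 rad), its long side against the sample rack's (gap up to 6 mm, parallel within 0.06 rad) and its centre within 100 mm of the sample rack's along their length; the sample rack upright (all of step 1 and y of fourway_center in the frame of sample_rack between -0.1055 and 0.1055 m and x of fourway_center in the frame of sample_rack between -0.1 and 0.1 m and angle between the x axis of fourway_center and the x axis of sample_rack, either way round below 0.06 rad and linear speed of fourway_rack below 0.02 m/s and angle between sample_rack's own z axis and vertical below 0.05 rad); the robot touches nothing.
It fails at once if the four-way rack is lifted off the bench (height (world z) of fourway_center above 0.063 m or (angle between fourway_center's own y axis and vertical below 0.15 rad and height (world z) of fourway_center above 0.042 m)).
It fails at once if the sample rack is shoved more than 20 mm, or tipped (distance of sample_rack from where it was at the start of the episode above 0.02 m or angle between sample_rack's own z axis and vertical above 0.2 rad).
It fails at once if another thing on the bench is knocked over or shifted more than 25 mm (distance of any of slide_box, specimen_pot, big_tube, amber_bottle, marker, tape_roll, mouse from where it was at the start of the episode above 0.025 m or angle between any of slide_box, specimen_pot, big_tube, amber_bottle, marker, tape_roll, mouse's own z axis and vertical above 0.4 rad).
It also fails if it takes over 51 s, if anything falls off the work surface, if the arm or the gripper's body presses on something with over 40 N, if the wrist force passes 120 N, or if a joint passes its speed limit or range.

## Robot

A 6-joint arm with a two-finger parallel gripper is mounted at the origin on the work surface. World frame = base frame: x ahead of the robot, y to its left, z up, the work surface at z = 0. Lengths are in m, angles in rad, forces in N, time in s.
With the tool pointing down it reaches from about 0.3 to 0.875 m from the base axis. Payload 6.4 kg.
Tool frame: the origin (TCP) lies between the finger pads; the fingertips stand 19 mm ahead of it and the grasp point (between the pads) is the TCP; z points along the fingers, y is the direction in which the jaws open and shut (so a half turn about z gives the same grasp; the last joint's range is limited). The gripper opens to 88 mm and grips with 3 to 60 N. Pads are 18 mm wide; open, the fingers measure 123 mm over their backs; the gripper's body (75 mm by 187 mm) begins 45 mm behind the grasp point.
Start: joints at [-1.355, 0.181, 1.607, -0, 1.354, -0.206], TCP at [0.235, -0.525, 0.221] pointing down, gripper open.
Joint ranges: [-2.99, 2.99], [-0.89, 2.07], [0.3, 2.58], [-1.14, 4.28], [0, 2.63], [-3.12, 3.12]. Speed limits (rad/s): [2.57, 2.57, 3.01, 3.14, 3.14, 3.14].

## Interface

Orientations are given as a unit quaternion [w, x, y, z].
In Python, from bench import ctrl gives the robot as it stands. The module is installed in compiled form; this text tells all that it offers.
- The arm moves only by the tool servo_tool, never from a script. Its argument "increments" is a list that holds one entry, the list of rows, each a list of 7 numbers: the shift along the world's x, y, z in cm, then the turn, a rotation vector about the world's x, y, z in units of 10 degrees (1.0 is 10 degrees), then the closure in counts, from 0 (fully open) to 255 (shut). A call has 1 to 20 rows; each row is the pose to reach, as a shift and turn from the pose measured when the call began; what a row does not reach only later rows make up. A row lasts 1/8 s, in which the tool goes at most 62.5 mm and 10.7 degrees, less where a joint would pass 70% of its speed; a pose out of reach is approached as far as the arm can. A call with a gripper value outside its range is refused whole. The fingers move at their own pace and stop on an object; "force" is the grip in N (left out, the last holds). Time passes only in rows, so rows that repeat a pose let the fingers close. It gives the time, the measured TCP pose, the force and the opening at its end, in the units of the state.
- ctrl.sense(): the state, without advancing time (a new reading comes with each control period).
- ctrl.read_camera(name): name is "scene" or "top" or "wrist"; returns the picture (420x560x3 uint8, red, green, blue); there is no depth.
- ctrl.calibration(name): a dict with "intrinsics" (3x3 intrinsics, pixels), "k1" (the pictures are not rectified: a ray, as slopes to the right and down, at radius r is drawn at 1 + k1 r^2 times it, then the intrinsics apply), "world_to_cam" (4x4, takes a point from world to camera coordinates). Camera axes: x right, y down, z forward; pixel columns grow to the right and rows downward; lengths in m; the calibration is good to about 2 mm. A picture is of the moment at which its call begins: read the wrist's pose just before it. calibration takes no time and is no camera call; for the wrist camera it gives the pose at the moment of the call.
- ctrl.job_done(): hands the job in, once; it reports no verdict.
The state is a dict: "time": time; "joint_pos": joint angles; "qd": joint speeds; "tau": joint torques, N m; "ee_pos": TCP position; "eef_rot": TCP orientation; "force": force on the tool from outside, world axes, zero at the start; "wrist_torque": the same for the moment, N m; "gripper_width": opening from 0.0 (shut) to 1.0 (fully open).
Only numpy, scipy, OpenCV 4.12 (cv2) and the standard library are available. Lean on these libraries where they do the work, as an engineer would, in place of code of your own. Each camera call takes 0.05 s, during which the arm holds its last target. There are 200 camera calls.

## Working session

There is one attempt and no reset: what is moved stays moved. The work goes in short steps, Python scripts to look and compute and a tool call to move; the robot and the scene stay as the last step left them, time stands still between calls to the robot, and variables do not carry over. Pictures are saved under pics/ and viewed, about 8 in all and at most 12, crops included, and the job is handed in when it is done.

Besides the shell and the picture viewer there is one more tool, called after ">>>" as name(argument=value, ...), one argument or row to a line, values as JSON. servo_tool: Moves the arm, as the interface text tells. Its arguments: {"type":"object","properties":{"increments":{"type":"array","items":{"type":"array","items":{"type":"array","items":{"type":"number"}}}},"force":{"type":"number"}},"required":["increments"]}

```bash
mkdir -p pics; cat > h.py <<'E'
import numpy as np, cv2
from bench import ctrl
def pic(name,fn,crop=None,k=1):
    im=ctrl.read_camera(name)[:,:,::-1].copy()
    cv2.imwrite('pics/full_'+fn,im)
    if crop: x0,y0,x1,y1=crop; im=im[y0:y1,x0:x1]
    if k!=1: im=cv2.resize(im,None,fx=k,fy=k,interpolation=cv2.INTER_CUBIC)
    cv2.imwrite('pics/'+fn,im)
def p2w(name,uv,z):
    c=ctrl.calibration(name);K=np.array(c['intrinsics']);k1=c['k1'];T=np.array(c['world_to_cam'])
    out=[]
    for (u,v),zz in zip(uv,np.broadcast_to(z,len(uv))):
        d=np.array([(u-K[0,2])/K[0,0],(v-K[1,2])/K[1,1]]);s=d.copy()
        for _ in range(20): s=d/(1+k1*(s@s))
        R=T[:3,:3];o=-R.T@T[:3,3];r=R.T@np.array([*s,1])
        out.append(o+r*(zz-o[2])/r[2])
    return np.round(np.array(out),4)
def w2p(name,P):
    c=ctrl.calibration(name);K=np.array(c['intrinsics']);k1=c['k1'];T=np.array(c['world_to_cam'])
    q=np.array(P)@T[:3,:3].T+T[:3,3];s=q[:,:2]/q[:,2:];s=s*(1+k1*(s**2).sum(1,keepdims=True))
    return np.round(s*[K[0,0],K[1,1]]+K[:2,2],1)
E
python3 - <<'E'
from h import *
for n in('top','scene'):
    pic(n,n+'1.png',k=1.4)
    T=np.array(ctrl.calibration(n)['world_to_cam']);print(n,-T[:3,:3].T@T[:3,3])
print(ctrl.sense())
E
```

```text
top [ 0.4724072  -0.0011159   0.98004973]
scene [0.90397086 0.52028037 0.84619851]
{'time': 0.1, 'joint_pos': array([-1.35530050e+00,  1.81489721e-01,  1.60788189e+00, -6.35133494e-06,
        1.35382187e+00, -2.06344319e-01]), 'qd': array([-0.0005219 , -0.00207624, -0.00259528, -0.00064147,  0.00138928,
       -0.00027789]), 'tau': array([ 5.63010744e-04, -4.34824061e+01, -3.42697084e+01,  7.02955853e-02,
        3.40520893e-02, -4.56194357e-05]), 'ee_pos': array([ 0.23530783, -0.52409092,  0.22039997]), 'eef_rot': array([-8.00389562e-04,  9.77838245e-01,  2.09360276e-01, -6.76310476e-06]), 'force': array([0.92192063, 0.14971324, 0.3849277 ]), 'wrist_torque': array([ 0.03272971, -0.01538403, -0.03370039]), 'gripper_width': 1.0027205006936064}
```

View pics/top1.png

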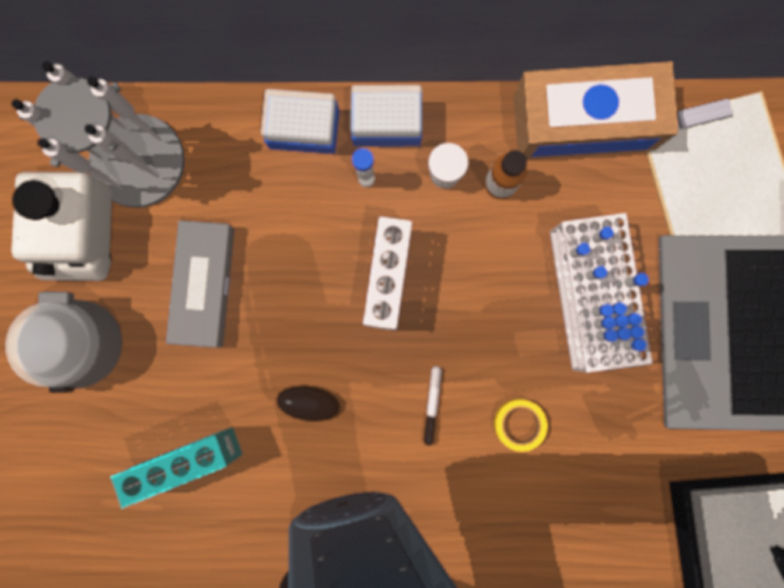

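View pics/scene1.png

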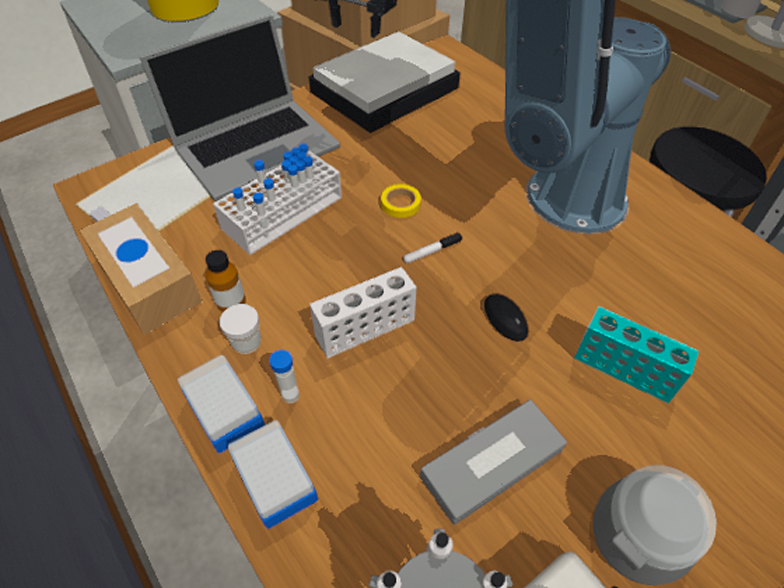

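The top view shows x up and +y left. There are two candidates for the four-way rack: the white one at (388,272), and the turquoise one at (175,468), which is excluded. The sample rack is at (605,290) on the −y side, and the slide box is at (198,283). The white rack has 4 big holes up, so it has to tip towards −y. Next is a close crop.

```bash
python3 - <<'E'
from h import *
im=cv2.imread('pics/full_top1.png')[140:275,250:475]
cv2.imwrite('pics/c1.png',cv2.resize(im,None,fx=3.5,fy=3.5,interpolation=cv2.INTER_CUBIC))
E
```

```text
(no output)
```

View pics/c1.png

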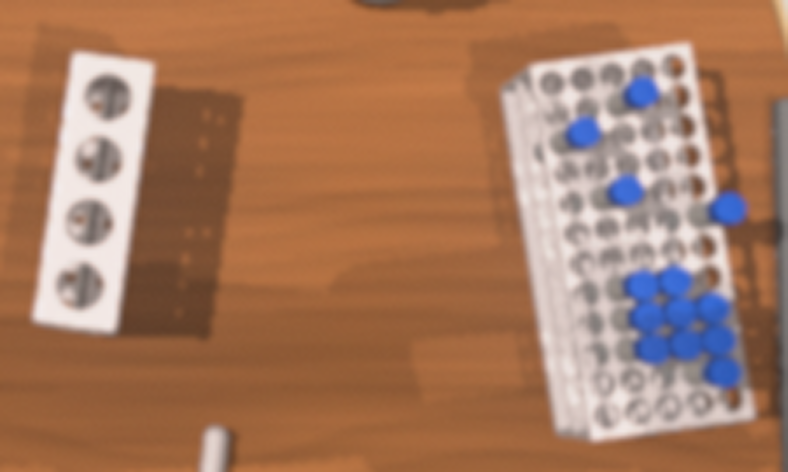

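The crop shows the white rack's top corners at (72,52), (155,63), (118,333) and (33,321). The sample rack's top corners are at (530,65), (690,43), (755,415) and (590,440).

```bash
python3 - <<'E'
from h import *
f=lambda L:[(u/3.5+250-.35,v/3.5+140-.35) for u,v in L]
for n,L,z in(('four',[(72,52),(155,63),(118,333),(33,321)],.095),('samp',[(530,65),(690,43),(755,415),(590,440)],.072),('marker',[(215,425)],.009)):
    P=p2w('top',f(L),z);print(n,P.tolist())
    if len(P)==4:
        a=(P[0]+P[1]-P[2]-P[3])/2;b=(P[0]+P[3]-P[1]-P[2])/2
        print('c',P.mean(0),'L',np.hypot(*a[:2]),'W',np.hypot(*b[:2]),'yaw',np.arctan2(a[1],a[0]),np.arctan2(-b[0],b[1]))
g=lambda L:[(u/1.4,v/1.4) for u,v in L]
print(p2w('top',g([(362,160),(448,163),(510,165)]),[.116,.07,.125]))
print(p2w('top',g([(278,400),(435,370),(520,402),(232,225),(222,346),(522,425),(436,368)]),[.03,.01,.019,.035,.035,.019,.01]))
E
```

```text
four [[0.6773, 0.0301, 0.095], [0.6702, -0.0235, 0.095], [0.4961, -0.0006, 0.095], [0.5034, 0.0537, 0.095]]
c [0.58675  0.014925 0.095   ] L 0.17554646820713893 W 0.05442832442763602 yaw -0.1328338586584556 -0.1326729430894957
samp [[0.674, -0.2695, 0.072], [0.6885, -0.3729, 0.072], [0.4471, -0.408, 0.072], [0.4301, -0.3037, 0.072]]
c [ 0.559925 -0.338525  0.072   ] L 0.24511149503848242 W 0.10503754090800105 yaw 0.14183935785832424 0.15051404880598462
marker [[0.4351, -0.0681, 0.009]]
[[ 0.763   0.056   0.116 ]
 [ 0.7731 -0.0844  0.07  ]
 [ 0.7514 -0.1757  0.125 ]]
[[ 0.3754  0.2006  0.03  ]
 [ 0.4274 -0.0671  0.01  ]
 [ 0.3751 -0.2105  0.019 ]
 [ 0.6755  0.2858  0.035 ]
 [ 0.4663  0.2974  0.035 ]
 [ 0.3366 -0.2134  0.019 ]
 [ 0.4308 -0.0689  0.01  ]]
```

Measured sizes match: 175×54 mm and 245×105 mm. The four-way rack is at (0.587, 0.015) with yaw −0.133. The sample rack is at (0.560, −0.339) with yaw +0.145. I'll move to a hover left of the rack with the jaws along its length.

>>> servo_tool(
  increments=[
    [[9,15.4,0,0,0,1.5,0],[18,30.7,0,0,0,2.9,0],[27,46,0,0,0,4.4,0],[36.2,61.4,0,0,0,5.82,0],[36.2,61.4,0,0,0,5.82,0],[36.2,61.4,0,0,0,5.82,0],[36.2,61.4,0,0,0,5.82,0],[36.2,61.4,0,0,0,5.82,0],[36.2,61.4,0,0,0,5.82,0],[36.2,61.4,0,0,0,5.82,0],[36.2,61.4,0,0,0,5.82,0],[36.2,61.4,0,0,0,5.82,0],[36.2,61.4,0,0,0,5.82,0],[36.2,61.4,0,0,0,5.82,0]],
  ],
)

```text
time: 1.85
ee_pos: [0.5967, 0.0893, 0.2199]
eef_rot: [-0.001, 0.753, 0.658, -0.001]
force: [0.2, -0.9, -0.6]
gripper_width: 0.999
```

>>> servo_tool(
  increments=[
    [[0,0,-6,0,0,0,0],[0,0,-11.5,0,0,0,0],[0,0,-11.5,0,0,0,0],[-0.2,-1.5,-11.5,0,0,0,0],[-0.4,-3,-11.5,0,0,0,0],[-0.5,-3.5,-11.5,0,0,0,0],[-0.5,-4,-11.5,0,0,0,0],[-0.6,-4.5,-11.5,0,0,0,0],[-0.7,-5,-11.5,0,0,0,0],[-0.7,-5.5,-11.5,0,0,0,0],[-0.8,-6,-11.5,0,0,0,0],[-0.9,-6.5,-11.5,0,0,0,0],[-0.9,-7,-11.5,0,0,0,0],[-1,-7.5,-11.5,0,0,0,0],[-1.1,-8,-11.5,0,0,0,0],[-1.1,-8.5,-11.5,0,0,0,0],[-1.2,-9,-11.5,0,0,0,0]],
  ],
)

```text
time: 3.98
ee_pos: [0.5847, -0.0011, 0.1049]
eef_rot: [-0.001, 0.753, 0.658, -0.001]
force: [0.5, -0.4, -0.4]
gripper_width: 1.0
```

```bash
python3 - <<'E'
from h import *
pic('scene','s2.png',(150,80,400,290),3)
print(ctrl.sense()['force'])
E
```

```text
[ 0.98709727 -0.59947353 -0.81314224]
```

View pics/s2.png

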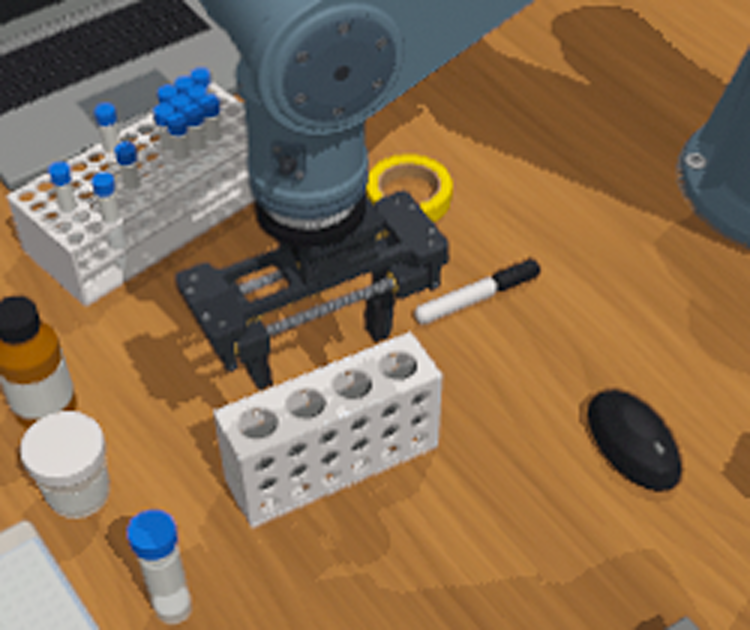

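The rack is still standing with the hand behind it, which I didn't expect. I'll check my geometry against the scene camera.

```bash
python3 - <<'E'
from h import *
P=[[.6773,.0301,.095],[.6702,-.0235,.095],[.4961,-.0006,.095],[.5034,.0537,.095]]
print(w2p('scene',P),'crop',(w2p('scene',P)-[150,80])*3)
s=ctrl.sense();p=s['ee_pos']; j=np.array([.991,-.133,0])
Q=[p+j*.05-[0,0,.019],p-j*.05-[0,0,.019]]
print('tips crop',(w2p('scene',Q)-[150,80])*3)
uv=np.array([(218,415),(412,335),(440,375),(255,520),(435,450)])/3+[150,80]
print(p2w('scene',uv,[.095,.095,.095,0,0]))
pic('top','t2.png',(200,130,400,270),4)
E
```

```text
[[229.8 234.1]
 [220.2 217.4]
 [285.9 190.4]
 [297.1 205.6]] crop [[239.4 462.3]
 [210.6 412.2]
 [407.7 331.2]
 [441.3 376.8]]
tips crop [[261.3 410.4]
 [373.2 363.9]]
[[ 0.6669 -0.0178  0.095 ]
 [ 0.4957  0.0048  0.095 ]
 [ 0.5031  0.0517  0.095 ]
 [ 0.669   0.0246  0.    ]
 [ 0.5067  0.0555  0.    ]]
```

View pics/t2.png

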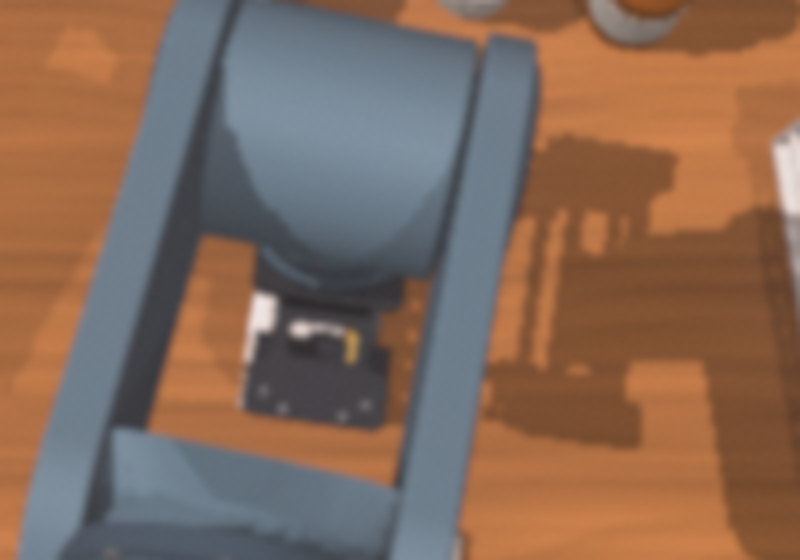

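The rack hasn't moved. The fingertips look about 8 px higher than expected, so they passed over the top. I'll solve for the actual tip height.

```bash
python3 - <<'E'
from h import *
s=ctrl.sense();p=s['ee_pos']; j=np.array([.991,-.133,0])
for d in(.019,.01,.005,0,-.005,-.01):
    print(d,[((w2p('scene',[p+j*k-[0,0,d]])-[150,80])*3)[0].tolist() for k in(.06,.05,.044,-.044,-.05,-.06)])
print(s['joint_pos'])
E
```

```text
0.019 [[249.90000000000003, 415.5], [261.29999999999995, 410.70000000000005], [268.20000000000005, 407.70000000000005], [366.90000000000003, 366.90000000000003], [373.5, 364.20000000000005], [384.30000000000007, 359.70000000000005]]
0.01 [[248.70000000000002, 408.29999999999995], [260.40000000000003, 403.5], [267.59999999999997, 400.79999999999995], [366.90000000000003, 359.70000000000005], [373.5, 357.0], [384.30000000000007, 352.5]]
0.005 [[248.40000000000003, 404.40000000000003], [260.09999999999997, 399.59999999999997], [267.0, 396.90000000000003], [366.90000000000003, 355.79999999999995], [373.5, 353.09999999999997], [384.30000000000007, 348.59999999999997]]
0 [[247.79999999999998, 400.5], [259.5, 395.70000000000005], [266.40000000000003, 392.70000000000005], [366.59999999999997, 351.90000000000003], [373.19999999999993, 348.90000000000003], [384.30000000000007, 344.40000000000003]]
-0.005 [[247.20000000000002, 396.59999999999997], [258.90000000000003, 391.5], [266.09999999999997, 388.79999999999995], [366.59999999999997, 347.70000000000005], [373.19999999999993, 345.0], [384.30000000000007, 340.5]]
-0.01 [[246.59999999999997, 392.40000000000003], [258.59999999999997, 387.59999999999997], [265.5, 384.59999999999997], [366.59999999999997, 343.5], [373.19999999999993, 340.79999999999995], [384.30000000000007, 336.29999999999995]]
[-2.04803229e-01  3.31618371e-01  1.67300325e+00 -5.50713026e-04
  1.13960490e+00 -7.06206644e-02]
```

```bash
python3 - <<'E'
from h import *
im=cv2.imread('pics/full_s2.png')[150:260,205:310]
cv2.imwrite('pics/c2.png',cv2.resize(im,None,fx=5.4,fy=5.4,interpolation=cv2.INTER_CUBIC))
E
```

```text
(no output)
```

View pics/c2.png

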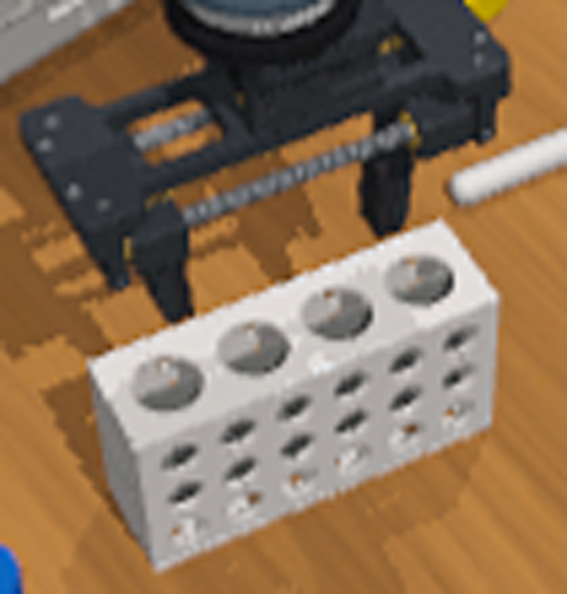

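The tips are fully visible above the rack, so they really are about 1 cm higher than nominal when open. I'll raise, go back to the +y side, drop lower, and check the tip height with the fingers in front of the face.

>>> servo_tool(
  increments=[
    [[0,0,3,0,0,0,0],[0.6,4.5,3,0,0,0,0],[1.2,9,3,0,0,0,0],[1.2,9,3,0,0,0,0],[1.2,9,-2,0,0,0,0],[1.2,9,-2,0,0,0,0],[1.2,9,-2,0,0,0,0]],
  ],
)

```text
time: 4.95
ee_pos: [0.5971, 0.0881, 0.0859]
eef_rot: [-0.001, 0.753, 0.658, -0.001]
force: [-0.5, 0.4, 0.5]
gripper_width: 1.0
```

```bash
python3 - <<'E'
from h import *
pic('scene','s3.png',(190,110,330,250),5)
p=ctrl.sense()['ee_pos']; j=np.array([.991,-.133,0]);print(p)
for d in(.019,.01,0,-.01):
    print(d,[((w2p('scene',[p+j*k-[0,0,d]])-[190,110])*5)[0].tolist() for k in(.05,-.05)])
E
```

```text
[0.59777341 0.08808347 0.08662414]
0.019 [[320.5, 698.5], [511.50000000000006, 613.0]]
0.01 [[319.5, 687.5], [511.9999999999999, 601.5]]
0 [[318.49999999999994, 675.0], [512.5, 589.0]]
-0.01 [[317.5, 662.5], [513.0000000000001, 576.5]]
```

View pics/s3.png

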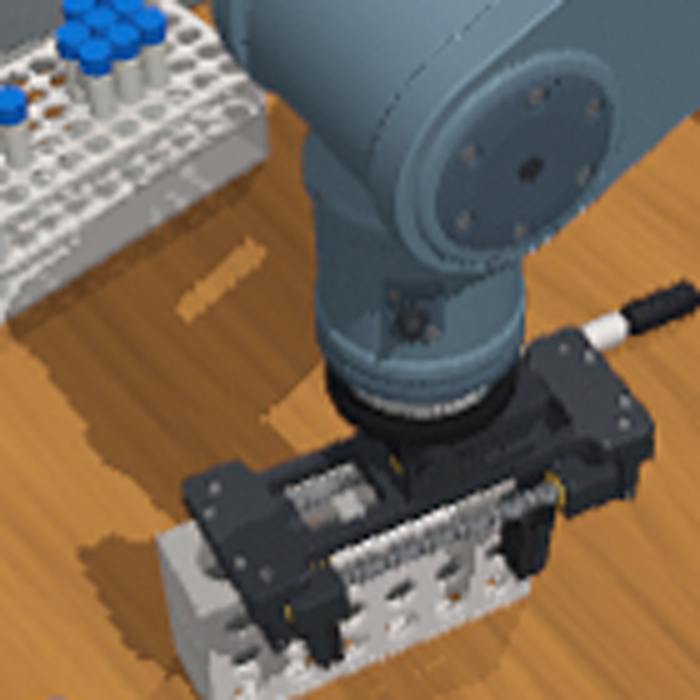

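The tips appear about 10 mm above the TCP in both views, so I'll go 1.2 cm lower and push gently.

>>> servo_tool(
  increments=[
    [[0,0,-1.2,0,0,0,0],[0,0,-1.2,0,0,0,0],[-0.2,-1.5,-1.2,0,0,0,0],[-0.4,-3,-1.2,0,0,0,0],[-0.5,-3.5,-1.2,0,0,0,0],[-0.5,-4,-1.2,0,0,0,0],[-0.6,-4.5,-1.2,0,0,0,0],[-0.7,-5,-1.2,0,0,0,0],[-0.7,-5.5,-1.2,0,0,0,0]],
  ],
)

```text
time: 6.12
ee_pos: [0.5906, 0.0329, 0.0746]
eef_rot: [-0.0, 0.753, 0.658, -0.0]
force: [0.3, -0.2, 1.2]
gripper_width: 0.999
```

```bash
python3 - <<'E'
from h import *
pic('scene','s4.png',(190,110,330,250),4)
s=ctrl.sense();print(s['ee_pos'],s['force'])
E
```

```text
[0.59073274 0.03232861 0.07456851] [ 0.45911733 -0.05385182 -0.24314887]
```

View pics/s4.png

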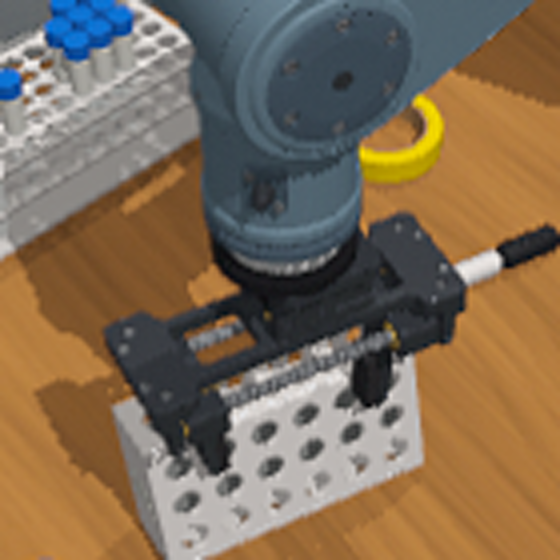

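The rack is now tilting away, with the fingers on the upper part of its face. I'll continue.

>>> servo_tool(
  increments=[
    [[-0.1,-0.5,0,0,0,0,0],[-0.1,-1,0,0,0,0,0],[-0.2,-1.5,0,0,0,0,0],[-0.3,-2,0,0,0,0,0],[-0.3,-2.5,0,0,0,0,0],[-0.4,-3,0,0,0,0,0],[-0.5,-3.5,0,0,0,0,0],[-0.5,-4,0,0,0,0,0],[-0.6,-4.5,0,0,0,0,0],[-0.6,-4.5,0,0,0,0,0],[-0.6,-4.5,0,0,0,0,0],[0,0,3,0,0,0,0],[1,7,3,0,0,0,0],[1,10,3,0,0,0,0],[1,10,3,0,0,0,0],[1,10,3,0,0,0,0]],
  ],
)

```text
time: 8.18
ee_pos: [0.6006, 0.1321, 0.1044]
eef_rot: [0.0, 0.753, 0.658, -0.001]
force: [0.3, 1.2, 0.6]
gripper_width: 0.999
```

```bash
python3 - <<'E'
from h import *
pic('scene','s5.png',(110,80,330,250),3.6)
s=ctrl.sense();print(s['ee_pos'],s['force'])
E
```

```text
[0.60065288 0.13150982 0.10443755] [-0.51433378 -0.04812019  0.39640624]
```

View pics/s5.png

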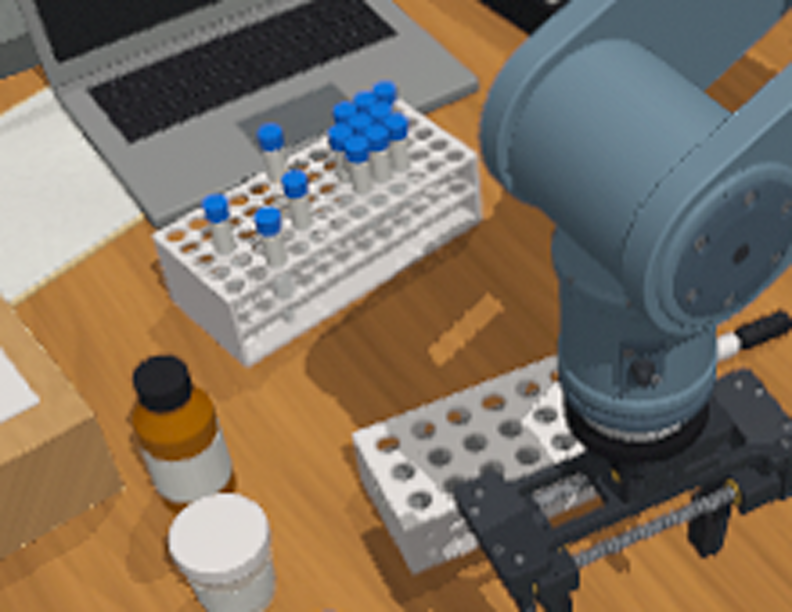

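The rack is lying with its 18 large holes up. Its +x/−y top corner is at (355,435), the bottom +x/+y corner at (418,573), and the back edge runs to (555,358).

```bash
python3 - <<'E'
from h import *
uv=np.array([(355,435),(555,358),(418,573),(405,523)])/3.6+[110,80]
P=p2w('scene',uv,[.052,.052,0,.052]);print(P)
d=P[1]-P[0];print('yaw',np.arctan2(-d[1],-d[0]))
E
```

```text
[[ 0.6532 -0.1177  0.052 ]
 [ 0.4963 -0.0954  0.052 ]
 [ 0.6644 -0.0241  0.    ]
 [ 0.6648 -0.0306  0.052 ]]
yaw -0.1411831514593386
```

The rack's pose is C≈(0.573, −0.058), yaw −0.137, which matches the prediction. I'll descend behind it with TCP z=0.022, safe at either tip length, and close in to near contact.

>>> servo_tool(
  increments=[
    [[-0.7,-5,0,0,0,0,0],[-1.5,-9.2,0,0,0,0,0],[-1.5,-9.2,-4,0,0,0,0],[-1.5,-9.2,-7,0,0,0,0],[-1.5,-9.2,-8.2,0,0,0,0],[-1.5,-9.2,-8.2,0,0,0,0],[-1.6,-11,-8.2,0,0,0,0],[-1.8,-12,-8.2,0,0,0,0],[-1.9,-12.6,-8.2,0,0,0,0],[-2,-13.2,-8.2,0,0,0,0],[-2,-13.2,-8.2,0,0,0,0]],
  ],
)

```text
time: 9.6
ee_pos: [0.5806, -0.0009, 0.0225]
eef_rot: [0.0, 0.753, 0.658, -0.001]
force: [-0.5, 0.6, 0.0]
gripper_width: 0.995
```

>>> servo_tool(
  increments=[
    [[-0.1,-0.7,0,0,0,0,0],[-0.2,-1.4,0,0,0,0.07,0],[-0.4,-2.1,0,0,0,0.16,0],[-0.5,-2.8,0,0,0,0.24,0],[-0.7,-3.5,0,0,0,0.32,0],[-0.8,-4.3,0,0,0,0.4,0],[-0.95,-5.1,0,0,0,0.48,0],[-1.05,-5.9,0,0,0,0.56,0],[-1.2,-6.7,0,0,0,0.64,0],[-1.3,-7.6,0,0,0,0.72,0],[-1.4,-8.5,0,0,0,0.8,0],[-1.4,-8.5,0,0,0,0.8,0]],
  ],
)

```text
time: 11.1
ee_pos: [0.5667, -0.0869, 0.0226]
eef_rot: [0.0, 0.706, 0.708, -0.001]
force: [0.6, 0.2, 0.3]
gripper_width: 0.999
```

```bash
python3 - <<'E'
from h import *
pic('scene','s6.png',(110,80,330,250),3.6)
s=ctrl.sense();print(s['ee_pos'],s['force'])
E
```

```text
[ 0.56675487 -0.0864778   0.0226273 ] [-0.32022787 -0.35325731  0.37895918]
```

View pics/s6.png

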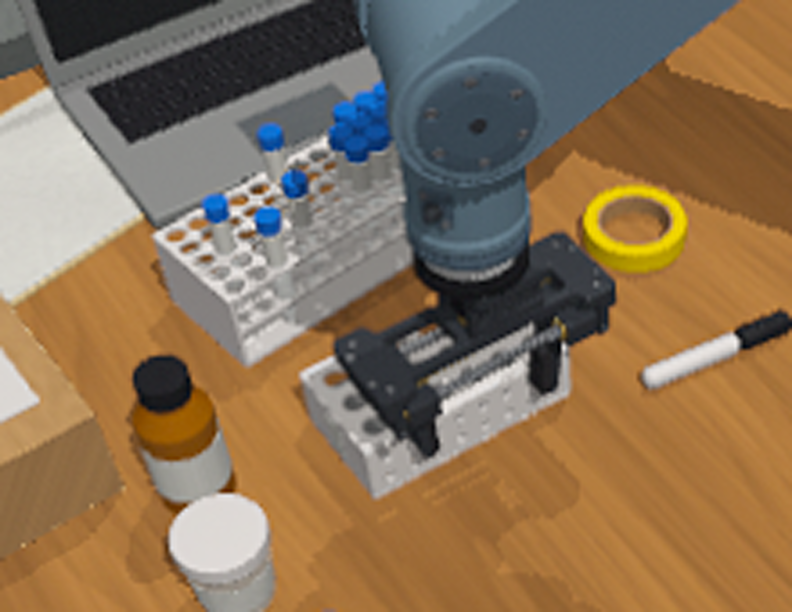

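The push is tracking well. The rack's bottom +y edge runs from (378,497) to (570,397), and its top +x/−y corner is at (302,375). The sample rack's bottom near corner is at (248,362).

```bash
python3 - <<'E'
from h import *
uv=np.array([(378,497),(570,397),(302,375),(248,362)])/3.6+[110,80]
P=p2w('scene',uv,[0,0,.052,0]);print(P)
d=P[0]-P[1];print('yaw',np.arctan2(d[1],d[0]),np.hypot(*d[:2]))
# sample rack near corner from top estimate
y=.145;R=np.array([[np.cos(y),-np.sin(y)],[np.sin(y),np.cos(y)]]);print(np.array([.56,-.3385])+R@[.123,.052])
E
```

```text
[[ 0.6528 -0.0984 -0.    ]
 [ 0.4837 -0.0954  0.    ]
 [ 0.6559 -0.1904  0.052 ]
 [ 0.6675 -0.2743 -0.    ]]
yaw -0.017739120739170843 0.1691266093788911
[ 0.67419562 -0.26927312]
```

>>> servo_tool(
  increments=[
    [[-0.05,-0.7,0,0,0,0.07,0],[-0.1,-1.4,0,0,0,0.14,0],[-0.15,-2.1,0,0,0,0.2,0],[-0.2,-2.8,0,0,0,0.27,0],[-0.2,-3.5,0,0,0,0.33,0],[-0.2,-4.3,0,0,0,0.4,0],[-0.2,-5.1,0,0,0,0.48,0],[-0.15,-5.9,0,0,0,0.56,0],[-0.1,-6.7,0,0,0,0.64,0],[-0.1,-7.5,0,0,0,0.73,0],[-0.1,-8.1,0,0,0,0.8,0],[-0.1,-8.1,0,0,0,0.8,0]],
  ],
)

```text
time: 12.65
ee_pos: [0.5659, -0.1682, 0.0228]
eef_rot: [0.001, 0.655, 0.756, -0.001]
force: [0.2, 0.6, 0.4]
gripper_width: 1.0
```

```bash
python3 - <<'E'
from h import *
pic('scene','s7.png',(140,90,300,220),5)
s=ctrl.sense();print(s['ee_pos'],s['force'])
E
```

```text
[ 0.56588094 -0.1678603   0.02276332] [-0.02582773 -0.23119696 -0.08788723]
```

View pics/s7.png

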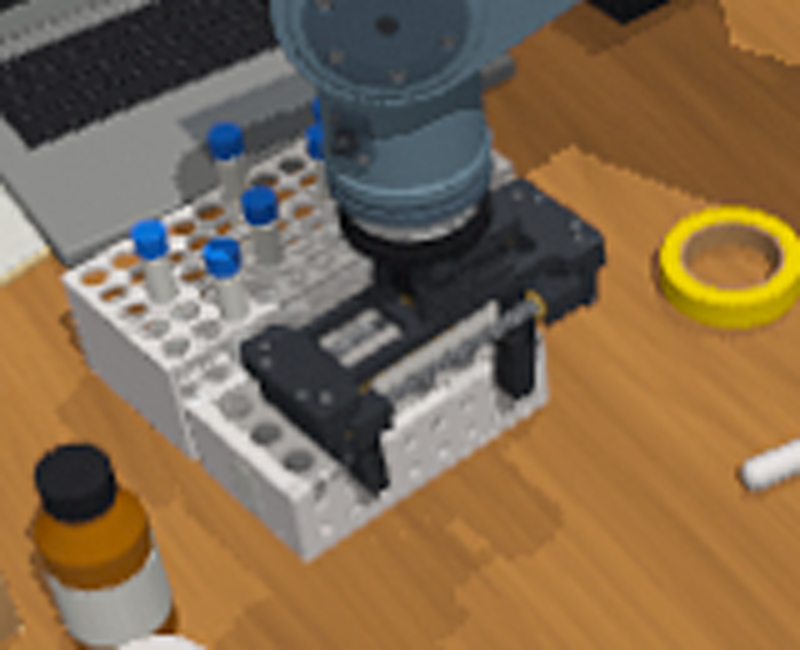

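The racks look nearly together, with their end edges meeting near (190,455). The sample rack's far corner at (65,275) hasn't moved.

```bash
python3 - <<'E'
from h import *
uv=np.array([(305,560),(545,402),(190,402),(192,458),(65,275),(510,162)])/5+[140,90]
P=p2w('scene',uv,[0,0,.052,0,.072,.072]);print(P)
d=P[0]-P[1];print('yaw',np.arctan2(d[1],d[0]),np.hypot(*d[:2]))
# same corner on first image
print(p2w('scene',[(157/3.6+110,235/3.6+80)],.072))
E
```

```text
[[ 0.6555 -0.168   0.    ]
 [ 0.4847 -0.1906 -0.    ]
 [ 0.6666 -0.2607  0.052 ]
 [ 0.6705 -0.2716  0.    ]
 [ 0.684  -0.3725  0.072 ]
 [ 0.4281 -0.3071  0.072 ]]
yaw 0.1315542942105609 0.17228871117980998
[[ 0.683  -0.3704  0.072 ]]
```

>>> servo_tool(
  increments=[
    [[0,-0.1,0,0,0,0,0],[0,-0.2,0,0,0,0,0],[0,-0.3,0,0,0,0,0],[0,-0.3,0,0,0,0,0]],
  ],
)

```text
time: 13.2
ee_pos: [0.566, -0.1707, 0.0229]
eef_rot: [0.001, 0.655, 0.756, -0.0]
force: [-0.3, 1.7, 0.4]
gripper_width: 0.996
```

>>> servo_tool(
  increments=[
    [[0,-0.1,0,0,0,0,0],[0.05,-0.2,0,0,0,0,0],[0.05,-0.3,0,0,0,0,0]],
  ],
)

```text
time: 13.58
ee_pos: [0.5665, -0.1739, 0.0228]
eef_rot: [0.001, 0.655, 0.756, -0.001]
force: [-0.1, 1.6, 0.9]
gripper_width: 0.994
```

>>> servo_tool(
  increments=[
    [[0,-0.1,0,0,0,0,0],[0.05,-0.2,0,0,0,0,0]],
  ],
)

```text
time: 13.82
ee_pos: [0.5668, -0.1759, 0.0228]
eef_rot: [0.0, 0.655, 0.756, -0.001]
force: [-0.6, 2.5, 2.0]
gripper_width: 1.001
```

>>> servo_tool(
  increments=[
    [[0,-0.1,0,0,0,0,0],[0.05,-0.2,0,0,0,0,0]],
  ],
)

```text
time: 14.08
ee_pos: [0.5672, -0.1779, 0.0227]
eef_rot: [0.0, 0.655, 0.756, -0.001]
force: [-1.3, 1.5, 1.5]
gripper_width: 1.0
```

```bash
cat > trk.py <<'E'
from h import *
def shift(fn,box=(152,110,185,147)):
    a=cv2.imread('pics/full_s2.png',0);b=cv2.imread('pics/full_'+fn,0);x0,y0,x1,y1=box
    r=cv2.matchTemplate(cv2.resize(b[y0-12:y1+12,x0-12:x1+12],None,fx=8,fy=8,interpolation=3),cv2.resize(a[y0:y1,x0:x1],None,fx=8,fy=8,interpolation=3),5)
    _,m,_,l=cv2.minMaxLoc(r);d=np.array(l)/8-12
    c=np.array([(x0+x1)/2,(y0+y1)/2]);q=p2w('scene',[c,c+d],.072);return m,d,(q[1]-q[0])*1000
E
python3 - <<'E'
from trk import *
pic('scene','s8.png',(140,90,300,220),5)
for f in('s5.png','s6.png','s7.png','s8.png'):print(f,shift(f))
print(ctrl.sense()['force'])
E
```

```text
s5.png (0.9997243285179138, array([0., 0.]), array([0., 0., 0.]))
s6.png (0.9997334480285645, array([0., 0.]), array([0., 0., 0.]))
s7.png (0.9139302968978882, array([0., 0.]), array([0., 0., 0.]))
s8.png (0.8893580436706543, array([0., 0.]), array([0., 0., 0.]))
[-0.50378534  0.59905631  0.53375535]
```

The sample rack hasn't moved at all yet, so I'll keep creeping.

>>> servo_tool(
  increments=[
    [[0,-0.1,0,0,0,0,0],[0.05,-0.2,0,0,0,0,0],[0.05,-0.3,0,0,0,0,0]],
  ],
)

```text
time: 14.5
ee_pos: [0.5675, -0.1792, 0.0227]
eef_rot: [-0.001, 0.655, 0.756, 0.0]
force: [-0.6, 8.4, 4.7]
gripper_width: 1.001
```

```bash
python3 - <<'E'
from trk import *
pic('scene','s9.png',(140,90,300,220),5);print(shift('s9.png'),ctrl.sense()['force'])
E
```

```text
(0.8520910739898682, array([0., 0.]), array([0., 0., 0.])) [-0.80690782  8.34730216  4.08386341]
```

>>> servo_tool(
  increments=[
    [[0,-0.1,0,0,0,0,0],[0.05,-0.2,0,0,0,0,0],[0.05,-0.3,0,0,0,0,0]],
  ],
)

```text
time: 14.92
ee_pos: [0.5677, -0.1803, 0.0227]
eef_rot: [-0.002, 0.655, 0.756, 0.001]
force: [-0.5, 8.9, 6.2]
gripper_width: 1.002
```

```bash
python3 - <<'E'
from trk import *
pic('scene','s10.png',(140,90,300,220),5);print(shift('s10.png'),ctrl.sense()['force'])
E
```

```text
(0.814126193523407, array([-1.,  0.]), array([ 2.4, -1.7,  0. ])) [-1.66832313  8.36847854  4.44374134]
```

The force rose to about 8 N at the predicted contact position, so the racks are pressed together. I'll back off straight, then lift and clear the view.

>>> servo_tool(
  increments=[
    [[-0.1,0.5,0,0,0,0,0],[-0.4,3,0,0,0,0,0],[-0.9,6,0,0,0,0,0],[-0.9,6,0,0,0,0,0],[-0.9,6,6,0,0,0,0],[-0.9,7,12,0,0,0,0],[-0.9,7,18,0,0,0,0],[-2,13,20,0,0,0,0],[-6,19,20,0,0,0,0],[-10,25,20,0,0,0,0],[-12,31,20,0,0,0,0],[-14,37,20,0,0,0,0],[-14,43,20,0,0,0,0],[-14,43,20,0,0,0,0],[-14,43,20,0,0,0,0]],
  ],
)

```text
time: 16.85
ee_pos: [0.4274, 0.2505, 0.2227]
eef_rot: [-0.002, 0.654, 0.757, 0.001]
force: [0.6, -0.4, 0.2]
gripper_width: 0.999
```

```bash
python3 - <<'E'
from trk import *
pic('scene','s11.png');print(shift('s11.png'))
pic('top','t3.png',(350,140,480,275),4.4)
s=ctrl.sense();print(s['ee_pos'],s['force'])
E
```

```text
(0.8981106281280518, array([-1.,  0.]), array([ 2.4, -1.7,  0. ]))
[0.42781354 0.24885342 0.22259032] [ 0.82631035 -0.0596082  -0.02247883]
```

View pics/t3.png

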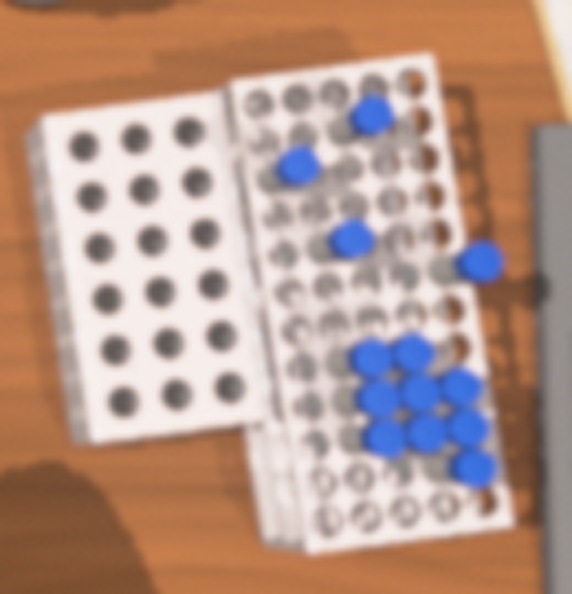

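The top view shows 18 holes up and the rack flush along the sample rack. The four-way corners are (44,117), (225,92), (268,420) and (88,443). The sample corners are (230,82), (433,53), (513,525) and (310,553).

```bash
python3 - <<'E'
from h import *
f=lambda L:[(u/4.4+350-.4,v/4.4+140-.4) for u,v in L]
r={}
for n,L,z in(('four',[(44,117),(225,92),(268,420),(88,443)],.052),('samp',[(230,82),(433,53),(513,525),(310,553)],.072)):
    P=p2w('top',f(L),z)
    a=(P[0]+P[1]-P[2]-P[3])/2;b=(P[0]+P[3]-P[1]-P[2])/2;y=np.arctan2(a[1],a[0])
    r[n]=(P.mean(0)[:2],y);print(n,P.mean(0),np.hypot(*a[:2]),np.hypot(*b[:2]),y,np.arctan2(-b[0],b[1]))
d=r['four'][0]-r['samp'][0];y=r['samp'][1];print('rel x,y',d@[np.cos(y),np.sin(y)],d@[-np.sin(y),np.cos(y)])
# other objects vs. first top image
A=cv2.imread('pics/full_top1.png',0);B=cv2.imread('pics/full_t3.png',0)
for n,(u,v,w) in dict(pot=(320,118,20),tube=(261,119,16),bottle=(361,124,22),marker=(309,290,28),tape=(372,304,24)).items():
    _,m,_,l=cv2.minMaxLoc(cv2.matchTemplate(B[v-w-8:v+w+8,u-w-8:u+w+8],A[v-w:v+w,u-w:u+w],5));print(n,round(m,2),np.array(l)-8)
E
```

```text
four [ 0.57925  -0.236975  0.052   ] 0.17532037103542764 0.09566505370301115 0.118058427720212 0.13842304980533182
samp [ 0.55975  -0.341125  0.072   ] 0.24625050761368997 0.10426390794517537 0.14405067654379858 0.14630530004052766
rel x,y 0.03424907660791821 0.10027199634745959
pot 1.0 [0 0]
tube 1.0 [0 0]
bottle 1.0 [0 0]
marker 0.77 [0 0]
tape 0.83 [0 0]
```

The checks pass: centres are 100.3 mm apart (limit 105.5), offset along the length is 34 mm, and the yaw difference is about 0.02 rad. The sample rack moved about 3 mm.

```bash
python3 -c "
from bench import ctrl
print(ctrl.job_done())"
```

```text
the job is handed in; nothing more can be done
None
```

The four-way rack now lies on its broad side with the eighteen large holes up, its long side against the sample rack's. I handed the job in at about 17 s of the 51 s. I only pushed: I tipped it near its top, then slid and turned it with both fingertips until the force rose to about 8 N.

**Last checks (top and scene cameras):**

| Check | Measured | Limit |
|---|---|---|
| Distance between rack centres, side to side | 100.3 mm | 105.5 mm |
| Offset along their length | 34 mm | 100 mm |
| Angle between the racks | about 0.01–0.03 rad | 0.06 rad |
| Sample rack shift | about 3 mm | 20 mm |

The pot, big tube, bottle, marker and tape roll showed no shift in the image. The marker and tape matched less cleanly (0.77 and 0.83). I did not re-measure the slide box and mouse, but none of my moves were planned to go low near them. The hand finished clear, at about 0.22 m height, well away from both racks.

**What disagreed:** the first tipping push passed over the rack without touching it. The open fingertips turned out about 10 mm above the TCP, not 19 mm ahead of it as stated, so I repeated the push about 3 cm lower and it tipped.

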